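Find the waste flap that is not locked and push it open

TASK

Three of the four yellow flaps on the glass-waste unit are locked over full bins and one is still free. Press the flaps lightly on their black pads, one after the other, until you find the one that rocks, then push that flap down until it stands steeply open (45 degrees or more), ready for used slides, and draw back clear. Use only the fingertips: grip and lift nothing, never lean hard (40 N or more) on a flap, and leave everything else on the bench where it is.

Things in the scene. Friction and masses are not known exactly. Their poses are not given: they have to be found in the camera images.
- waste_unit: White glass-waste unit fixed to the bench, 130 (x) x 316 (y) x 120 mm high. Origin: centre of its underside; its x points from its front (blue strip, towards the robot) to its back, its y along the row of four identical yellow flaps, 74 mm apart, set in openings of 84 (x) x 66 (y) mm in the level deck on top. Under the free flap the bin is clear to 85 mm below the deck.
- flap_0_pad (a point): Centre of the black press pad (26 x 40 mm) on top of yellow flap 0, near its front edge, 40 mm in front of its pivot; moves with the flap. The flap is 80 (x) x 62 (y) x 5 mm, flush with the deck when shut, and reaches 58 mm to the front and 22 mm to the back of its pivot. Axes as those of the unit while shut, z up.
- flap_0 (a joint): Tilt of flap 0, rad: 0 shut and flush, grows as its front edge is pushed down into the unit (the back edge rises up to 20 mm), stop at 1.15. If free, it turns on a friction hinge (about 2.5 N at the pad) and stays where it is left; if locked, it stands firm after 0.02 to 0.04 rad of play. Any one of the four may be the free one; they look alike.
- flap_1_pad (a point): Centre of the black press pad (26 x 40 mm) on top of yellow flap 1, near its front edge, 40 mm in front of its pivot; moves with the flap. The flap is 80 (x) x 62 (y) x 5 mm, flush with the deck when shut, and reaches 58 mm to the front and 22 mm to the back of its pivot. Axes as those of the unit while shut, z up.
- flap_1 (a joint): Tilt of flap 1, rad: 0 shut and flush, grows as its front edge is pushed down into the unit (the back edge rises up to 20 mm), stop at 1.15. If free, it turns on a friction hinge (about 2.5 N at the pad) and stays where it is left; if locked, it stands firm after 0.02 to 0.04 rad of play. Any one of the four may be the free one; they look alike.
- flap_2_pad (a point): Centre of the black press pad (26 x 40 mm) on top of yellow flap 2, near its front edge, 40 mm in front of its pivot; moves with the flap. The flap is 80 (x) x 62 (y) x 5 mm, flush with the deck when shut, and reaches 58 mm to the front and 22 mm to the back of its pivot. Axes as those of the unit while shut, z up.
- flap_2 (a joint): Tilt of flap 2, rad: 0 shut and flush, grows as its front edge is pushed down into the unit (the back edge rises up to 20 mm), stop at 1.15. If free, it turns on a friction hinge (about 2.5 N at the pad) and stays where it is left; if locked, it stands firm after 0.02 to 0.04 rad of play. Any one of the four may be the free one; they look alike.
- flap_3_pad (a point): Centre of the black press pad (26 x 40 mm) on top of yellow flap 3, near its front edge, 40 mm in front of its pivot; moves with the flap. The flap is 80 (x) x 62 (y) x 5 mm, flush with the deck when shut, and reaches 58 mm to the front and 22 mm to the back of its pivot. Axes as those of the unit while shut, z up.
- flap_3 (a joint): Tilt of flap 3, rad: 0 shut and flush, grows as its front edge is pushed down into the unit (the back edge rises up to 20 mm), stop at 1.15. If free, it turns on a friction hinge (about 2.5 N at the pad) and stays where it is left; if locked, it stands firm after 0.02 to 0.04 rad of play. Any one of the four may be the free one; they look alike.
- reagent_a: Bystander, loose: amber reagent bottle with blue cap, 42 mm across, 92 mm tall; origin at the centre of its underside.
- reagent_b: Bystander, loose: white reagent bottle with red cap, 34 mm across, 78 mm tall; origin at the centre of its underside.
- slide_box: Bystander, loose: small red slide carton, 78x84x33 mm; origin at the centre of its underside.
- pen_blue: Bystander, loose: blue ball pen, 142 mm long; origin at the centre of its underside.
- cuvette_rack: Bystander, loose: white cuvette rack, 40x126x68 mm; origin at the centre of its underside.
- foam_tray: Bystander, loose: white foam tray of slides, 80x113x72 mm; origin at the centre of its underside.

How it is judged:
By the outcome, as a careful person would: the job done as asked, in the order asked, and still so for the second after the job is handed in, with the robot touching nothing.
It also fails if it takes over 45 s, if anything falls off the work surface, if the arm or the gripper's body presses on something with over 40 N, if the wrist force passes 120 N, or if a joint passes its speed limit or range.

ROBOT

A 6-joint arm with a two-finger parallel gripper is mounted at the origin on a cart in front of the work surface, level with it; the furniture and walls round the work are solid. World frame = base frame: x ahead of the robot, y to its left, z up, the work surface at z = 0. Lengths are in m, angles in rad, forces in N, time in s.
With the tool pointing down it reaches from about 0.3 to 0.875 m from the base axis. Payload 6.4 kg.
Tool frame: the origin (TCP) lies midway between the tips of the shut fingers; the grasp point (between the pads) lies bot.grip_depth behind it (bot.grip_depth is the distance from the TCP to the grasp point, in m); x points along the fingers, y is the direction in which the jaws open and shut, and the axes are right-handed (so a half turn about x gives the same grasp; the last joint's range is limited). The gripper opens to 85 mm and grips with 20 to 120 N. Pads are 22 mm wide; open, the fingers measure 114 mm over their backs; the gripper's body (76 mm by 85 mm) begins 54 mm behind the grasp point. The pads swing forward as they close: fully open they stand 13 mm farther back than shut.
Start: joints at [1.105, 0.181, 1.607, -0, 1.354, -0.206], TCP at [0.148, 0.556, 0.231] pointing down, gripper open.
Joint ranges: [-2.99, 2.99], [-0.89, 2.07], [0.3, 2.58], [-1.14, 4.28], [0, 2.63], [-3.12, 3.12]. Speed limits (rad/s): [2.57, 2.57, 3.01, 3.14, 3.14, 3.14].

INTERFACE

Orientations are given as [roll, pitch, yaw] about the fixed x, y, z axes, in that order (R = Rz(yaw) Ry(pitch) Rx(roll)).
In Python, from rig import sensors, viewer, bot gives the robot as it stands.
- The arm moves only by the tool play_rows, never from a script. Its argument "rows" is text: rows parted by semicolons, each of 7 numbers parted by spaces: the finger opening in mm, from 0 to 85.4, then the shift along the tool's x, y, z in mm, then the turn, a rotation vector about the tool's x, y, z in rad. A call has 1 to 20 rows; each row is the pose to reach, as a shift and turn from the pose commanded when the call began, along the tool's axes at that moment; what a row does not reach only later rows make up. A row lasts 1/10 s, in which the tool goes at most 50 mm and 8.59 degrees, less where a joint would pass 70% of its speed; a pose out of reach is approached as far as the arm can. A call with a gripper value outside its range is refused whole. The fingers move at their own pace and stop on an object; "grip_force" is the grip in N (left out, the last holds). Time passes only in rows, so rows that repeat a pose let the fingers close. It gives the time, the measured TCP pose, the force and the opening at its end, in the units of the state.
- sensors.read_state(): the state, without advancing time (a new reading comes with each control period).
- viewer.read_camera(name): name is "scene" or "top"; returns the picture (420x560x3 uint8, red, green, blue); there is no depth.
- viewer.camera_params(name): a dict with "mtx" (3x3 intrinsics, pixels), "R" (3x3) and "t" (3): a world point X has camera coordinates R X + t. Camera axes: x right, y down, z forward; pixel columns grow to the right and rows downward; lengths in m; the calibration is good to about 2 mm. A picture is of the moment at which its call begins. camera_params takes no time and is no camera call.
- bot.finish_job(): hands the job in, once; it reports no verdict.
The state is a dict: "time_s": time; "qpos": joint angles; "qd": joint speeds; "tau": joint torques, N m; "position": TCP position; "tcp_rot": TCP orientation; "force": force on the tool from outside, world axes, zero at the start; "moment": the same for the moment, N m; "finger_gap": finger opening in m.
Only numpy, scipy, OpenCV 4.12 (cv2) and the standard library are available. Lean on these libraries where they do the work, as an engineer would, in place of code of your own. Each camera call takes 0.05 s, during which the arm holds its last target.

## Working session

There is one attempt and no reset: what is moved stays moved. The work goes in short steps, Python scripts to look and compute and a tool call to move; the robot and the scene stay as the last step left them, time stands still between calls to the robot, and variables do not carry over. Pictures are saved under pics/ and viewed, and the job is handed in when it is done.

Besides the shell and the picture viewer there is one more tool, called after "Emit:" by a JSON object that holds its "method" and its "body", one argument or row to a line. play_rows: Moves the arm, as the interface text tells. Its arguments: {"type":"object","properties":{"rows":{"type":"string"},"grip_force":{"type":"number"}},"required":["rows"]}

```bash
ls; mkdir -p pics; python3 - <<'E'
from rig import sensors, viewer, bot
import cv2
s=sensors.read_state();print(s, bot.grip_depth)
for n in("scene","top"):
    cv2.imwrite(f"pics/{n}0.png",viewer.read_camera(n)[:,:,::-1]);print(viewer.camera_params(n))
E
```

```text
pics
{'time_s': 0.0, 'qpos': array([ 1.10466859e+00,  1.81542426e-01,  1.60801143e+00, -2.21228622e-05,
        1.35381085e+00, -2.06336126e-01]), 'qd': array([ 0.00105009, -0.00161489,  0.00067843,  0.00141675,  0.00045849,
        0.00105872]), 'tau': array([ 1.37249517e-04, -4.44857669e+01, -3.51336980e+01, -1.28583524e-04,
        9.15859826e-03,  2.15378350e-05]), 'position': array([0.1474587 , 0.55519199, 0.23038173]), 'tcp_rot': array([-1.76494627,  1.56902414, -2.0247331 ]), 'force': array([-0.07269866,  0.00328911,  0.15396974]), 'moment': array([-0.00305121, -0.04261939, -0.0187838 ]), 'finger_gap': 0.08547447820250706} 0.0187
{'mtx': array([[432.59028771,   0.        , 275.58657598],
       [  0.        , 432.59028771, 209.98715864],
       [  0.        ,   0.        ,   1.        ]]), 'R': array([[-4.44927378e-01, -8.95566428e-01, -6.33788988e-04],
       [-3.55762318e-01,  1.77396055e-01, -9.17585861e-01],
       [ 8.21871524e-01, -4.08033593e-01, -3.97537150e-01]]), 't': array([0.49961786, 0.25332253, 0.78229497])}
{'mtx': array([[456.18832699,   0.        , 280.12159918],
       [  0.        , 456.18832699, 201.77472249],
       [  0.        ,   0.        ,   1.        ]]), 'R': array([[-0.00704394, -0.99972272, -0.02246906],
       [-0.98619174,  0.01066296, -0.16526387],
       [ 0.16545763,  0.02099469, -0.9859934 ]]), 't': array([0.28521775, 0.57596244, 1.16071457])}
```

View pics/scene0.png

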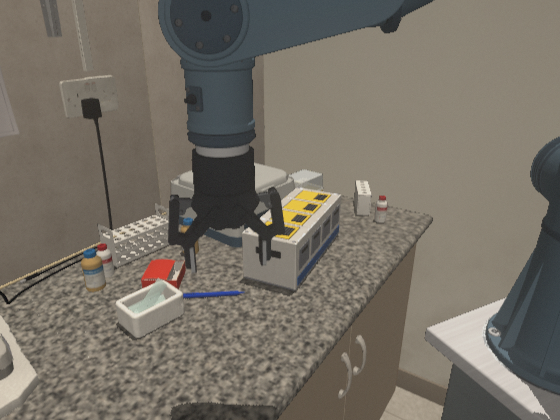

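View pics/top0.png

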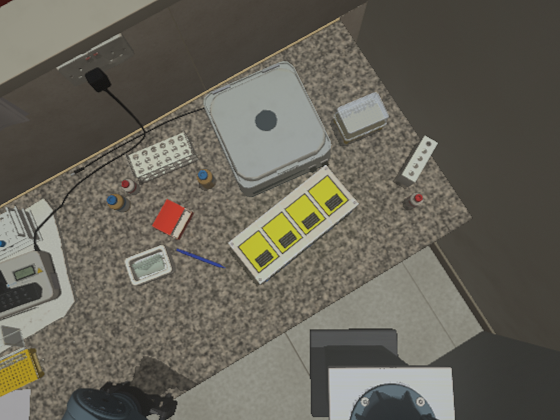

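The top view shows the unit clear of the arm, with four yellow flaps running from about (258,252) to (328,195). The black pads are on their lower-right (front) sides. I'll measure these next.

```bash
cat > h.py <<'E'
import numpy as np,cv2
from scipy.spatial.transform import Rotation as Ro
from rig import sensors, viewer, bot
def ray(n,uv,z):
    p=viewer.camera_params(n);c=-p['R'].T@p['t']
    d=p['R'].T@np.linalg.inv(p['mtx'])@np.array([uv[0],uv[1],1.]);return c+d*(z-c[2])/d[2]
def proj(n,X):
    p=viewer.camera_params(n);q=p['mtx']@(p['R']@np.asarray(X)+p['t']);return q[:2]/q[2]
E
python3 - <<'E'
from h import *
im=cv2.imread('pics/top0.png');hsv=cv2.cvtColor(im,cv2.COLOR_BGR2HSV)
m=cv2.inRange(hsv,(22,120,120),(35,255,255));m[:,:220]=0;m[:,370:]=0;m[:160]=0;m[290:]=0
ys,xs=np.nonzero(m)
poly=cv2.convexHull(np.c_[xs,ys].astype(np.int32));r=cv2.minAreaRect(poly)
C=np.array([ray('top',p,.12) for p in cv2.boxPoints(r)]);print(C.round(4),[np.linalg.norm(C[i]-C[i-1]).round(4) for i in range(4)])
hm=np.zeros_like(m);cv2.fillConvexPoly(hm,poly,255)
# black pads
g=cv2.inRange(im,(0,0,0),(75,75,75))&hm
n,l,st,ce=cv2.connectedComponentsWithStats(g)
P=[]
for i in range(1,n):
    if st[i,4]>60:
        w=ray('top',ce[i],.12);P.append(w);print(ce[i].round(1),st[i,4],w.round(4),cv2.minAreaRect(np.argwhere(l==i)[:,::-1].astype(np.float32)))
print(np.diff(P,axis=0),np.linalg.norm(np.diff(P,axis=0),axis=1))
print('joint rot', Ro.from_euler('xyz',sensors.read_state()['tcp_rot']).as_matrix().round(3))
# scene overlay check
v=cv2.imread('pics/scene0.png')
for p in P: cv2.circle(v,tuple(int(a) for a in proj('scene',p)),2,(0,0,255),-1)
cv2.imwrite('pics/sc_ov.png',cv2.resize(v[160:300,220:370],None,fx=4,fy=4))
E
```

```text
[[0.4565 0.3832 0.12  ]
 [0.6348 0.1584 0.12  ]
 [0.5693 0.1094 0.12  ]
 [0.3943 0.333  0.12  ]] [np.float64(0.08), np.float64(0.2869), np.float64(0.0818), np.float64(0.284)]
[333.4 201.8] 84 [0.5653 0.1455 0.12  ] ((333.280517578125, 201.97561645507812), (9.370426177978516, 14.524161338806152), 51.34019470214844)
[310.3 220.6] 77 [0.5188 0.204  0.12  ] ((310.3599853515625, 220.47998046875), (9.199999809265137, 14.800000190734863), 53.13010025024414)
[287.  239.6] 77 [0.4721 0.2624 0.12  ] ((287.17999267578125, 239.24002075195312), (9.0, 15.200000762939453), 53.13010025024414)
[264.  258.3] 92 [0.4267 0.3193 0.12  ] ((263.7212829589844, 258.0655517578125), (9.474730491638184, 14.852278709411621), 50.19443130493164)
[[-0.04653571  0.05858354  0.        ]
 [-0.04671722  0.05831586  0.        ]
 [-0.04538511  0.05692606  0.        ]] [0.07481713 0.07472107 0.07280374]
joint rot [[-0.001  0.257  0.966]
 [-0.001  0.966 -0.257]
 [-1.    -0.002 -0.   ]]
```

View pics/sc_ov.png

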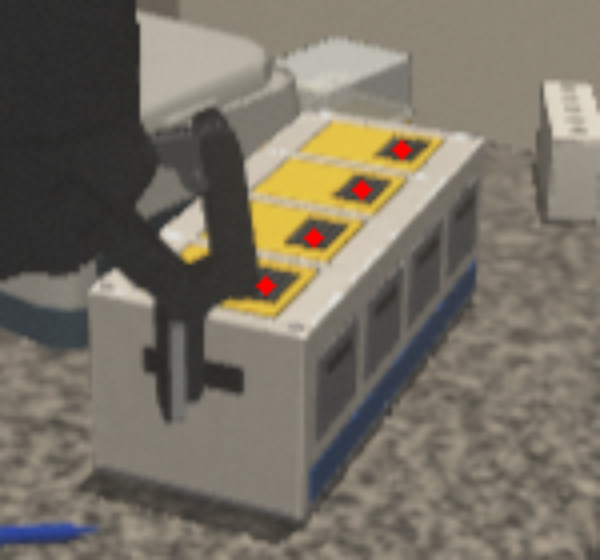

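Each measured point agrees with the given sizes. Pad spacing is 73–75 mm against 74 mm, flap length is 80–82 mm, and the points land on the pads in the scene view too. I'll close the fingers and hover over the nearest pad, with the jaw axis along the row.

Emit:
{"method": "play_rows", "body": {
  "rows": "0 0 -39 83 -0.23 0 0; 0 10 -78 165 -0.47 0 0; 0 30 -117 248 -0.70 0 0; 0 40 -156 330 -0.932 0 0; 0 40 -156 330 -0.932 0 0; 0 40 -156 330 -0.932 0 0; 0 40 -156 330 -0.932 0 0; 0 40 -156 330 -0.932 0 0; 0 40 -156 330 -0.932 0 0; 0 40 -156 330 -0.932 0 0; 0 40 -156 330 -0.932 0 0; 0 40 -156 330 -0.932 0 0",
  "grip_force": 20
}}

```text
time_s: 1.3
position: [0.4255, 0.3212, 0.1913]
tcp_rot: [1.837, 1.571, 2.511]
force: [-0.7, -0.1, -0.3]
finger_gap: 0.0001
```

```bash
python3 - <<'E'
from h import *
s=sensors.read_state();R=Ro.from_euler('xyz',s['tcp_rot']).as_matrix()
print(s['time_s'],s['position'],s['force'],s['finger_gap'],R.round(3))
for n in("scene","top"):
    v=viewer.read_camera(n)[:,:,::-1];cv2.imwrite(f"pics/{n}1.png",np.ascontiguousarray(v))
for p in [[.4267,.3193,.12],[.4721,.2624,.12],[.5188,.204,.12],[.5653,.1455,.12]]:
    print((R.T@(np.array(p)-s['position'])*1e3).round(1))
E
```

```text
1.3 [0.42546276 0.32120688 0.19133575] [-0.73582042 -0.05775285 -0.32346649] 8.634933259094923e-05 [[-0.    -0.624  0.781]
 [ 0.     0.781  0.624]
 [-1.     0.    -0.   ]]
[71.3 -2.3 -0.2]
[ 71.3 -75.1  -0.3]
[  71.3 -149.8   -0.2]
[  71.3 -224.6   -0.4]
```

View pics/scene1.png

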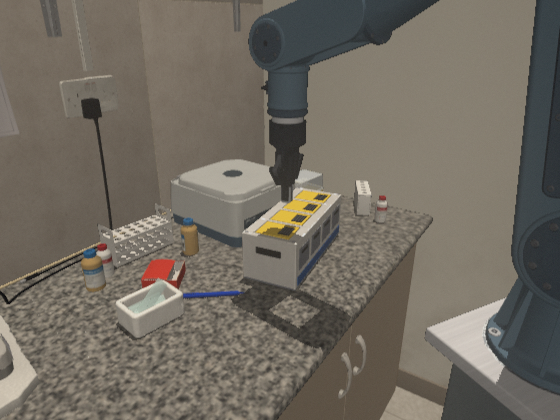

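The scene view shows the closed gripper over the nearest pad at about (288,195), clear of everything else. Next I'll come down to just above the pad, then press in small steps.

Emit:
{"method": "play_rows", "body": {
  "rows": "0 25 -2 0 0 0 0; 0 45 -2 0 0 0 0; 0 58 -2 0 0 0 0; 0 65 -2 0 0 0 0; 0 67 -2 0 0 0 0; 0 68 -2 0 0 0 0; 0 69 -2 0 0 0 0; 0 70 -2 0 0 0 0; 0 70 -2 0 0 0 0"
}}

```text
time_s: 2.3
position: [0.428, 0.3187, 0.1217]
tcp_rot: [-0.256, 1.57, 0.416]
force: [-0.6, -1.2, -0.4]
finger_gap: -0.0001
```

Emit:
{"method": "play_rows", "body": {
  "rows": "0 1 0 0 0 0 0; 0 1 0 0 0 0 0; 0 1 0 0 0 0 0"
}}

```text
time_s: 2.6
position: [0.4278, 0.3186, 0.1203]
tcp_rot: [2.984, 1.571, -2.628]
force: [0.1, -0.6, 0.4]
finger_gap: 0.0002
```

Emit:
{"method": "play_rows", "body": {
  "rows": "0 1 0 0 0 0 0; 0 1 0 0 0 0 0; 0 1 0 0 0 0 0"
}}

```text
time_s: 2.9
position: [0.4279, 0.3187, 0.1194]
tcp_rot: [-0.387, 1.571, 0.285]
force: [-0.6, 0.0, 2.0]
finger_gap: 0.0003
```

Emit:
{"method": "play_rows", "body": {
  "rows": "0 1 0 0 0 0 0; 0 1 0 0 0 0 0; 0 1 0 0 0 0 0"
}}

```text
time_s: 3.2
position: [0.428, 0.3187, 0.1192]
tcp_rot: [-0.636, 1.57, 0.036]
force: [-3.8, -1.0, 7.8]
finger_gap: 0.0
```

Emit:
{"method": "play_rows", "body": {
  "rows": "0 1 0 0 0 0 0; 0 1 0 0 0 0 0; 0 1 0 0 0 0 0"
}}

```text
time_s: 3.5
position: [0.428, 0.3187, 0.1191]
tcp_rot: [-0.882, 1.57, -0.209]
force: [-6.2, -2.8, 15.1]
finger_gap: -0.0
```

This flap is firm: 15 N with no further travel, so it's locked. I'll lift and go to the next pad.

Emit:
{"method": "play_rows", "body": {
  "rows": "0 -10 0 0 0 0 0; 0 -25 -10 0 0 0 0; 0 -25 -50 0 0 0 0; 0 -25 -73 0 0 0 0; 0 -25 -73 0 0 0 0; 0 -15 -73 0 0 0 0; 0 -8 -73 0 0 0 0; 0 -5 -73 0 0 0 0; 0 -3 -73 0 0 0 0; 0 -3 -73 0 0 0 0; 0 -2 -73 0 0 0 0; 0 -1 -73 0 0 0 0; 0 -1 -73 0 0 0 0"
}}

```text
time_s: 4.8
position: [0.4735, 0.2618, 0.1186]
tcp_rot: [-0.029, 1.57, 0.643]
force: [-0.8, 1.5, 1.5]
finger_gap: 0.0002
```

Emit:
{"method": "play_rows", "body": {
  "rows": "0 1 0 0 0 0 0; 0 1 0 0 0 0 0; 0 1 0 0 0 0 0"
}}

```text
time_s: 5.1
position: [0.4735, 0.2617, 0.1175]
tcp_rot: [-0.051, 1.57, 0.621]
force: [-0.3, 2.2, 2.4]
finger_gap: -0.0002
```

Emit:
{"method": "play_rows", "body": {
  "rows": "0 1 0 0 0 0 0; 0 1 0 0 0 0 0; 0 1 0 0 0 0 0"
}}

```text
time_s: 5.4
position: [0.4735, 0.2615, 0.1164]
tcp_rot: [-0.625, 1.57, 0.047]
force: [0.9, 1.7, 3.0]
finger_gap: -0.0001
```

Emit:
{"method": "play_rows", "body": {
  "rows": "0 1 0 0 0 0 0; 0 2 0 0 0 0 0; 0 3 0 0 0 0 0; 0 4 0 0 0 0 0; 0 4 0 0 0 0 0"
}}

```text
time_s: 5.9
position: [0.4733, 0.2613, 0.1121]
tcp_rot: [-2.528, 1.57, -1.856]
force: [1.3, 0.4, 3.4]
finger_gap: -0.0001
```

It's still moving, 8 mm down at only about 3 N, so this flap rocks freely. I'll push it open, drifting slightly backward to stay on the flap.

Emit:
{"method": "play_rows", "body": {
  "rows": "0 3 0 1 0 0 0; 0 6 0 1 0 0 0; 0 9 0 2 0 0 0; 0 12 0 2 0 0 0; 0 15 0 3 0 0 0; 0 17 0 4 0 0 0; 0 17 0 4 0 0 0"
}}

```text
time_s: 6.6
position: [0.4759, 0.2639, 0.0945]
tcp_rot: [2.757, 1.569, -2.854]
force: [0.2, 1.0, -1.3]
finger_gap: 0.0001
```

Emit:
{"method": "play_rows", "body": {
  "rows": "0 2 0 1 0 0 0; 0 4 0 1 0 0 0; 0 6 0 2 0 0 0; 0 8 0 2 0 0 0; 0 8 0 2 0 0 0"
}}

```text
time_s: 7.1
position: [0.4776, 0.2651, 0.0868]
tcp_rot: [2.831, 1.57, -2.78]
force: [0.7, 0.4, -0.1]
finger_gap: -0.0002
```

```bash
python3 - <<'E'
from h import *
for n,(a,b,c,d) in dict(scene=(150,290,220,370),top=(150,290,220,370)).items():
    v=viewer.read_camera(n)[:,:,::-1];cv2.imwrite(f"pics/{n}2.png",cv2.resize(np.ascontiguousarray(v[a:b,c:d]),None,fx=5,fy=4.2*1.0,interpolation=cv2.INTER_CUBIC))
print(sensors.read_state()['force'])
E
```

```text
[ 0.26316313  0.13749747 -0.54346844]
```

View pics/scene2.png

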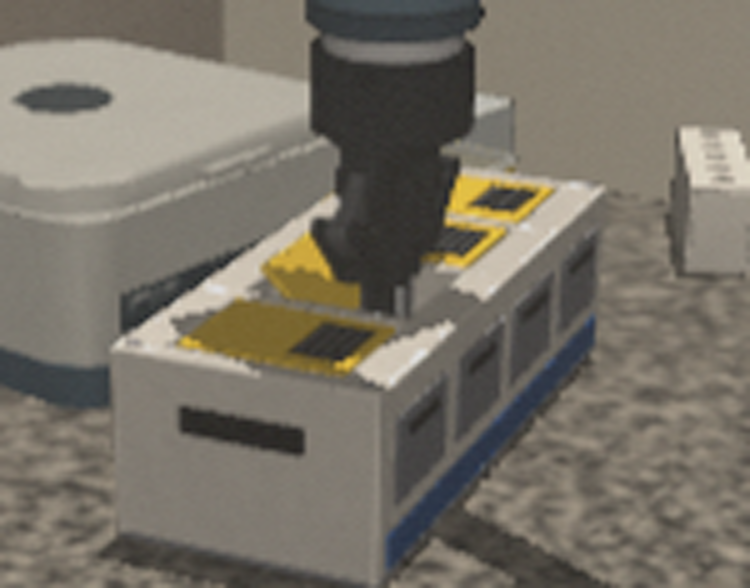

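View pics/top2.png

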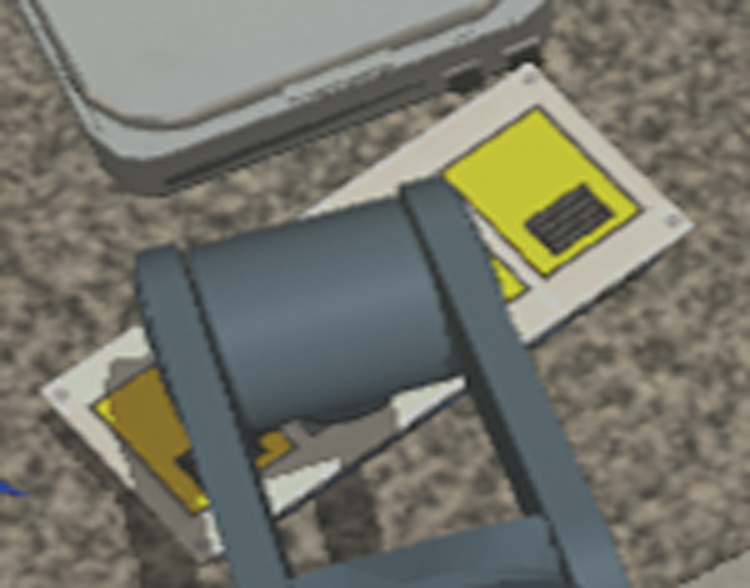

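In the scene view the second flap is well tilted: its raised back edge is at about crop (310,265) and its front has gone down. The hand hides it in the top view. I'll push a bit further for margin and watch the force.

Emit:
{"method": "play_rows", "body": {
  "rows": "0 2 0 0 0 0 0; 0 4 0 1 0 0 0; 0 5 0 1 0 0 0; 0 5 0 1 0 0 0"
}}

```text
time_s: 7.6
position: [0.4786, 0.2658, 0.082]
tcp_rot: [2.895, 1.57, -2.716]
force: [0.9, -0.7, 1.0]
finger_gap: -0.0003
```

Emit:
{"method": "play_rows", "body": {
  "rows": "0 1 0 1 0 0 0; 0 2 0 2 0 0 0; 0 2 0 2 0 0 0"
}}

```text
time_s: 7.9
position: [0.4804, 0.2672, 0.0802]
tcp_rot: [2.462, 1.571, 3.134]
force: [-1.0, -0.4, 0.5]
finger_gap: -0.0002
```

Emit:
{"method": "play_rows", "body": {
  "rows": "0 -5 0 -2 0 0 0; 0 -20 0 -4 0 0 0; 0 -45 0 -4 0 0 0; 0 -80 0 -4 0 0 0; 0 -120 0 -20 0 0 0; 0 -150 20 -60 0 0 0; 0 -150 60 -90 0 0 0; 0 -150 100 -110 0 0 0; 0 -150 150 -120 0 0 0; 0 -150 200 -120 0 0 0; 0 -150 200 -120 0 0 0; 0 -150 200 -120 0 0 0"
}}

```text
time_s: 9.1
position: [0.2609, 0.3496, 0.2313]
tcp_rot: [-0.232, 1.569, 0.444]
force: [0.0, 0.1, 0.5]
finger_gap: -0.0003
```

```bash
python3 - <<'E'
from h import *
for n,(a,b,c,d) in dict(scene=(150,290,220,370),top=(150,290,220,370)).items():
    v=np.ascontiguousarray(viewer.read_camera(n)[:,:,::-1]);cv2.imwrite(f"pics/{n}3f.png",v);cv2.imwrite(f"pics/{n}3.png",cv2.resize(v[a:b,c:d],None,fx=5,fy=4.2,interpolation=cv2.INTER_CUBIC))
print(sensors.read_state()['position'])
E
```

```text
[0.26246544 0.34844604 0.23086484]
```

View pics/scene3.png

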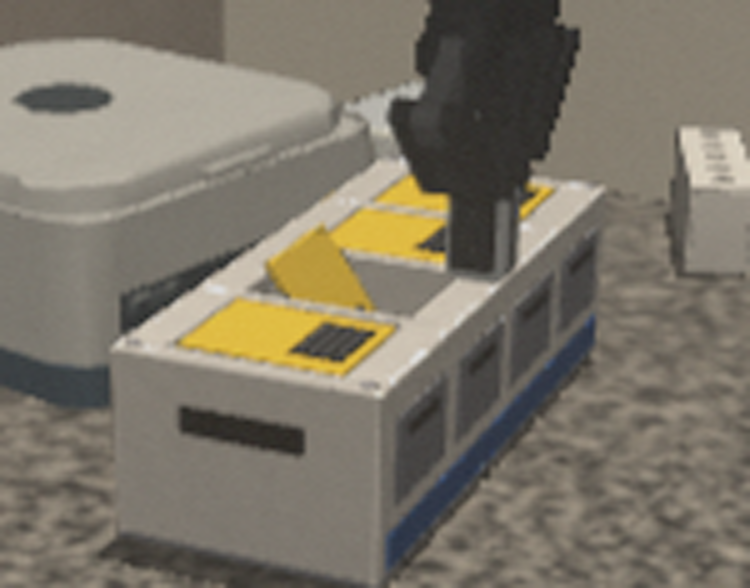

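View pics/top3.png

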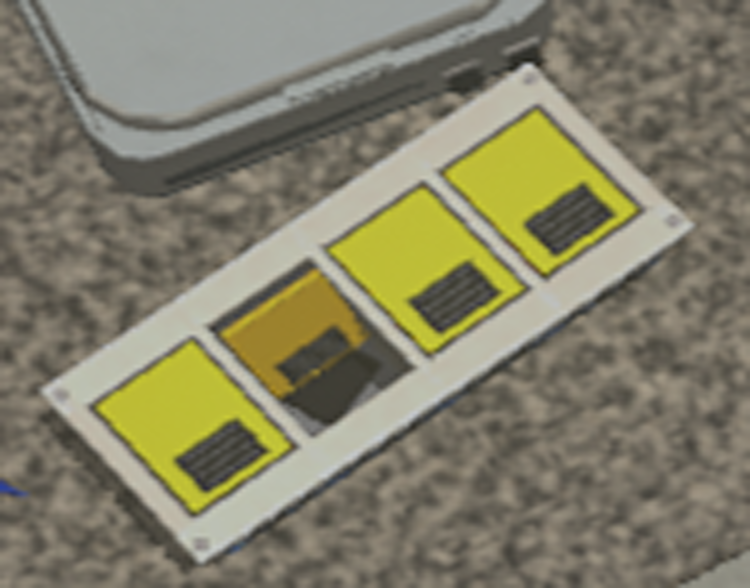

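View pics/top3f.png

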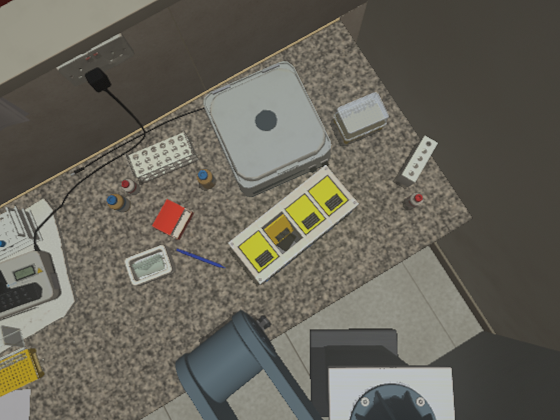

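The unit's other three flaps stay flush and nothing else moved. I'll check the tilt against predicted image points for the pad and the back-edge corner.

```bash
python3 - <<'E'
from h import *
pad=np.array([.4721,.2624,.12]);b=np.array([.781,.624,0]);r=np.array([-.624,.781,0]);piv=pad+.04*b;z=np.array([0,0,1.])
print('obs pad top (282.6,234.8); back corners scene (284,204) (273.2,213.1)')
for d in (35,45,50,55,60,66):
    t=np.radians(d);u=b*np.cos(t)+z*np.sin(t)
    print(d,proj('top',piv-.04*u).round(1),*[proj('scene',piv+.022*u+s*.031*r).round(1) for s in(-1,1)],*[proj('top',piv-.058*u+s*.031*r).round(1) for s in(-1,1)])
E
```

```text
obs pad top (282.6,234.8); back corners scene (284,204) (273.2,213.1)
35 [285.2 238.1] [281.7 205.6] [270.8 215. ] [298.4 235.3] [279.4 250.7]
45 [284.1 236.9] [282.6 204.7] [271.7 214. ] [296.7 233.6] [277.9 248.9]
50 [283.5 236.2] [283.2 204.3] [272.3 213.6] [295.8 232.6] [277.  247.9]
55 [282.8 235.5] [283.7 204. ] [272.9 213.3] [294.8 231.5] [276.1 246.7]
60 [282.1 234.6] [284.3 203.7] [273.5 213. ] [293.7 230.4] [275.1 245.5]
66 [281.2 233.6] [285.1 203.4] [274.3 212.7] [292.4 228.9] [273.8 244. ]
```

All three image points agree on about 57–59°, well above 45°. The arm is clear, so I'm handing in.

```bash
python3 -c "
from rig import bot,sensors
print(sensors.read_state()['force']);print(bot.finish_job())"
```

```text
[ 0.42137038 -0.23704911  0.05607255]
the job is handed in; nothing more can be done
None
```

The free flap is open at about 57–59°, and I've handed the job in with the arm drawn back clear.

I pressed the pads with closed fingertips, starting at the end of the row farthest to the robot's left. The first flap was locked: it stood firm at about 15 N upward force, which was the highest reading I saw. The second kept moving at about 3 N, so I pushed that one open and left the other two untouched.

**Last checks:**
- **Tilt:** the pad in the top view and the back-edge corners in the scene view agree on 57–59°. I judged this from the pictures, since there is no direct reading of the flap angle.
- **Surroundings:** the other three flaps are still flush, and by eye nothing else on the bench has moved.
- **Contact and time:** wrist force at hand-in was under 1 N, with the fingertips well clear of the unit. The job took about 9.2 s.

No check failed. One reading was odd: force in the last part of the push was only about 0–1 N, below the expected hinge friction. I backed off and confirmed the opening from the pictures instead.

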